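# Make up two spindle-moulder tooling kits on their set-up pins

## Task

Make up the two tooling kits for the spindle moulder on their set-up stands, each stacked on the pin in the order it will run. On the green stand the tall dark collar goes at the bottom and the red grooving cutter, hub upwards, on top of it; on the yellow stand the thicker of the two light grey collars goes at the bottom, the blue rebate head on it and the thin light grey collar on top. Seat every piece flat on the one below, set the two cutters down gently so that their edges do not chip, and leave the white cutter head and the dark spanner where they are.

Things in the scene. Friction and masses are not known exactly. Their poses are not given: they have to be found in the camera images.
- green_stand: The green set-up stand, fixed to the bench: a green board 100x100 mm, top 16 mm above the bench; on it a steel flange 50 mm across whose flat top (the seat of the first piece) is 20 mm above the bench; in the middle an upright steel pin of 13 mm diameter, straight to 66 mm above the bench, then tapering to a 5 mm nose at 74 mm. Origin: on the pin axis at bench level; z up.
- yellow_stand: The yellow set-up stand, fixed to the bench: a yellow board 100x100 mm, top 16 mm above the bench; on it a steel flange 50 mm across whose flat top (the seat of the first piece) is 20 mm above the bench; in the middle an upright steel pin of 13 mm diameter, straight to 66 mm above the bench, then tapering to a 5 mm nose at 74 mm. Origin: on the pin axis at bench level; z up.
- tall_collar: Dark blackened-steel spindle collar (plain ring), the tallest of three: 50 mm outside diameter, 30 mm high, lying flat. Origin: centre of its underside; z is its axis, up. Take it from above across the outside; 0.25 kg. On a pin its bore has at least 3.5 mm of play all round.
- medium_collar: Light grey steel spindle collar, the thicker of the two light grey ones: 54 mm outside diameter, 20 mm high, lying flat. Origin: centre of its underside; z is its axis, up. Take it across the outside. On a pin its bore has at least 3.5 mm of play all round.
- thin_collar: Light grey steel spindle collar, the thinner, a flat ring: 54 mm outside diameter, 10 mm high, lying flat. Origin: centre of its underside; z is its axis, up. Take it across the outside with the fingertips just clear of what it lies on. On a pin its bore has at least 3.5 mm of play all round.
- grooving_cutter: Red grooving cutter: a red toothed disc 6 mm thick and 66 mm across its four tips, below a round bright steel hub of 43 mm diameter that rises to 18 mm above the underside; 0.22 kg. It lies disc down and stays so. Take it by the hub, with the fingertips above the disc. Origin: centre of its underside; z is its axis, up. On a pin its bore has at least 3.5 mm of play all round.
- rebate_head: Blue rebate head: a blue round body of 54 mm diameter, 18 mm high, with an open bore and two steel knives that stand out to 30 mm from the axis along its own +y and -y; both faces flat; 0.2 kg. Take it across its own x, clear of the knives. Origin: centre of its underside; z is its axis, up; it stays this way up. On a pin its bore has at least 3.5 mm of play all round.
- cutter_head: White, reel-shaped cutter head, 67x74 mm, 40 mm high, standing among the stock: a bystander, not part of either kit. Origin: centre of its underside.
- spanner: Dark open-ended spanner, 164 mm long, 29 mm wide, 6 mm thick, lying flat near the stands: a bystander. Origin: centre of its underside; its length along its own y.

How it is judged:
By the outcome, as a careful person would: the job done as asked, in the order asked, and still so for the second after the job is handed in, with the robot touching nothing.
It also fails if it takes over 109 s, if anything falls off the work surface, if the arm or the gripper's body presses on something with over 40 N, if the wrist force passes 120 N, or if a joint passes its speed limit or range.

## Robot

A 6-joint arm with a two-finger parallel gripper is mounted at the origin on a cart in front of the work surface, level with it; the furniture and walls round the work are solid. World frame = base frame: x ahead of the robot, y to its left, z up, the work surface at z = 0. Lengths are in m, angles in rad, forces in N, time in s.
With the tool pointing down it reaches from about 0.375 to 0.9 m from the base axis. Payload 3.1 kg.
Tool frame: the origin (TCP) lies midway between the tips of the shut fingers; the grasp point (between the pads) lies robot.grip_depth behind it (robot.grip_depth is the distance from the TCP to the grasp point, in m); z points along the fingers, y is the line along which they close (so a half turn about z gives the same grasp; the last joint's range is limited). The gripper opens to 87 mm and grips with 3 to 60 N. Pads are 19 mm wide; open, the fingers measure 117 mm over their backs; the gripper's body (75 mm by 190 mm) begins 51 mm behind the grasp point.
Start: joints at [-1.371, 0.527, 1.433, -0, 1.181, -0.178], TCP at [0.231, -0.581, 0.223] pointing down, gripper open.
Joint ranges: [-3.08, 3.08], [-0.75, 2.2], [0.22, 2.44], [-1.43, 4.57], [0, 2.65], [-2.85, 2.85]. Speed limits (rad/s): [2.79, 2.79, 3.14, 3.14, 3.14, 3.14].

## Interface

Orientations are given as a unit quaternion [x, y, z, w].
In Python, from rig import robot, eyes, telemetry gives the robot as it stands (robot), with the cameras (eyes) and the readings (telemetry).
- The arm moves only by the tool pendant, called after ">>>" as a command line: name --argument value ..., lists and objects as JSON in quotes. Schema: {"type":"object","properties":{"increments":{"type":"object","properties":{"ticks":{"type":"array","items":{"type":"array","items":{"type":"number"},"minItems":4,"maxItems":4},"minItems":1,"maxItems":20}},"additionalProperties":false,"required":["ticks"]},"jaw":{"type":"number"},"squeeze":{"type":"number"},"only":{"type":"string"},"quiet":{"type":"boolean"},"lines":{"type":"string"}},"required":["increments"],"additionalProperties":false}. increments is an object whose key "ticks" holds a list of rows, 1 to 20 of them, each of 4 numbers: dx, dy, dz in m, then a turn about the tool's z in rad; each row shifts and turns the commanded pose from where the row before left it, along the tool's axes as they then stand; what a row does not reach is not made up. A row lasts 1/12 s, in which the tool goes at most 0.0417 m and 0.125 rad, less where a joint would pass 70% of its speed; a pose out of reach is approached as far as the arm can. jaw is the finger opening in m, set as the call begins (left out keeps the last). The fingers move at their own pace and stop on an object; squeeze is the grip in N (left out, the last holds). Time passes only in rows, so rows that do not move let the fingers close. The tool returns the time, the measured TCP pose, the force, the opening and the grip force at its end. only (a regular expression) keeps the lines of the reply that match it, lines (a string "A,B") keeps lines A to B, and quiet returns only ok. Input that does not fit is refused with a message, and nothing moves.
- telemetry.get_obs(): the state, without advancing time (a new reading comes with each control period).
- eyes.camera(name): name is "scene" or "top" or "wrist"; returns a dict with "img" (420x560x3 uint8, red, green, blue), "fx", "fy", "cx", "cy" (pixels), "k1" (the pictures are not rectified: a ray, as slopes to the right and down, at radius r is drawn at 1 + k1 r^2 times it, then the intrinsics apply), "xyz" and "attitude" of the camera in the world. Camera axes: x right, y down, z forward; pixel columns grow to the right and rows downward; lengths in m; the calibration is good to about 2 mm. A picture is of the moment at which its call begins. There is no depth.
- robot.hand_in(): hands the job in; it is judged then, once.
The state is a dict: "time": time; "q": joint angles; "joint_velocities": joint speeds; "joint_torque": joint torques, N m; "position": TCP position; "tool_rot": TCP orientation; "ft_force": force on the tool from outside, world axes, zero at the start; "moment": the same for the moment, N m; "grip_width": finger opening in m; "grip_force": force on a finger pad.
Only numpy, scipy, OpenCV 4.12 (cv2) and the standard library are available. Lean on these libraries where they do the work, as an engineer would, in place of code of your own. Each camera call takes 0.05 s, during which the arm holds its last target. There are 200 camera calls.

## Working session

There is one attempt and no reset: what is moved stays moved. The work goes in short steps, Python scripts to look and compute and a tool call to move; the robot and the scene stay as the last step left them, time stands still between calls to the robot, and variables do not carry over. Pictures are saved under pics/ and viewed, at most 14 in all, crops included, and the job is handed in when it is done.

```bash
ls; mkdir -p pics; cat > h.py <<'E'
import numpy as np, cv2
from rig import robot, eyes, telemetry
from scipy.spatial.transform import Rotation as R
def snap(name, f=None):
    c=eyes.camera(name)
    if f: cv2.imwrite('pics/'+f, c['img'][:,:,::-1])
    return c
def ray(c,u,v):
    K=np.array([[c['fx'],0,c['cx']],[0,c['fy'],c['cy']],[0,0,1.]])
    p=cv2.undistortPoints(np.array([[[u,v]]],float),K,np.array([c['k1'],0,0,0.]))[0,0]
    a=np.array(c['attitude'])
    r=R.from_quat(a) if a.shape==(4,) else R.from_matrix(a)
    return np.array(c['xyz']), r.apply([p[0],p[1],1.])
def onz(c,u,v,z):
    o,d=ray(c,u,v); return o+d*(z-o[2])/d[2]
def tri(c1,p1,c2,p2):
    o1,d1=ray(c1,*p1);o2,d2=ray(c2,*p2)
    s=np.linalg.lstsq(np.c_[d1,-d2],o2-o1,rcond=None)[0]
    a=o1+s[0]*d1;b=o2+s[1]*d2
    return (a+b)/2,np.linalg.norm(a-b)
E
python3 - <<'E'
from h import *
for n in('scene','top','wrist'):
    c=snap(n,n+'0.png'); print(n,{k:v for k,v in c.items() if k!='img'})
o=telemetry.get_obs();print(o,robot.grip_depth)
E
```

```text
pics
rig.py
scene {'fx': 517.841867155076, 'fy': 517.841867155076, 'cx': 271.8078818192253, 'cy': 201.01870940764326, 'k1': -0.10760926912213827, 'xyz': array([-0.3293897 , -0.67275515,  0.70260777]), 'attitude': array([ 0.78295084, -0.38709919,  0.21523266, -0.43682616])}
top {'fx': 464.30382027405204, 'fy': 464.30382027405204, 'cx': 281.0866220684897, 'cy': 211.70068805309967, 'k1': 0.0165707500404348, 'xyz': array([ 0.38802316, -0.02239725,  1.17597824]), 'attitude': array([ 0.71335581, -0.69811959,  0.04657926, -0.03978558])}
wrist {'fx': 295.3231896486106, 'fy': 295.3231896486106, 'cx': 282.7236143860851, 'cy': 206.60987010172337, 'k1': 0.01528472973636833, 'xyz': array([ 0.30586022, -0.5495305 ,  0.38464826]), 'attitude': array([ 0.81875086, -0.55508871, -0.08372905,  0.12046987])}
{'time': 0.15, 'q': array([-1.37051176e+00,  5.28245463e-01,  1.43359661e+00,  3.47742164e-07,
        1.18138222e+00, -1.78515068e-01]), 'joint_velocities': array([-1.05858011e-03, -1.90754521e-03, -2.22826744e-03, -7.22354784e-05,
       -2.12378433e-03,  7.39562092e-04]), 'joint_torque': array([ 3.75490954e-04, -4.40432990e+01, -1.76842010e+01,  6.34062337e-02,
        5.52505336e-02, -9.19181070e-05]), 'position': array([ 0.23103603, -0.58013849,  0.22180444]), 'tool_rot': array([ 9.82117094e-01,  1.88269351e-01, -8.71900413e-06, -8.15771018e-04]), 'ft_force': array([ 0.16361919, -0.29201595,  0.03698899]), 'moment': array([-0.02280076, -0.0171534 ,  0.02131642]), 'grip_force': 0.0, 'grip_width': 0.08705613925282547} 0.0187
```

View pics/top0.png

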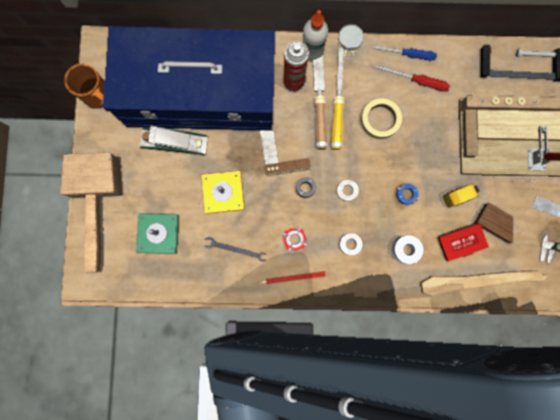

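View pics/scene0.png

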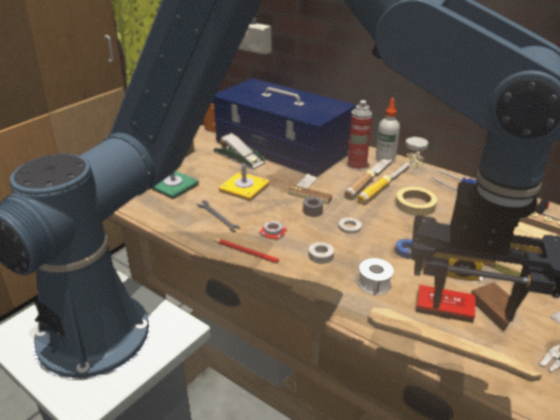

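The top view shows the green stand at (157,233), the yellow stand at (222,190), the red cutter at (294,238), the dark collar at (306,187), the blue head at (407,194), the white head at (408,249) and the spanner at (235,247). The light grey rings are at (347,190) and (351,244). In the scene view the ring at (320,252) is the thick one, which is (351,244) in the top view; the thin one is at (350,225).

```bash
cat >> h.py <<'E'
def blob(img,uv,cond,r=24):
    """centroid+rect of the largest blob by colour condition near uv, filled"""
    u,v=map(int,uv); y0,x0=max(v-r,0),max(u-r,0)
    hsv=cv2.cvtColor(img,cv2.COLOR_RGB2HSV)[y0:v+r,x0:u+r]
    m=cond(*[hsv[...,i].astype(int) for i in range(3)]).astype(np.uint8)
    cs,_=cv2.findContours(m,cv2.RETR_EXTERNAL,cv2.CHAIN_APPROX_NONE)
    if not cs: return None
    c=max(cs,key=lambda c:cv2.contourArea(cv2.convexHull(c)))
    h=cv2.convexHull(c); M=cv2.moments(h)
    return np.array([M['m10']/M['m00']+x0,M['m01']/M['m00']+y0]),cv2.boundingRect(h)[2:],h[:,0]+[x0,y0]
grey=lambda H,S,V:(S<60)&(V>110)
dark=lambda H,S,V:(V<90)
red=lambda H,S,V:((H<8)|(H>172))&(S>130)&(V>80)
blue=lambda H,S,V:(H>95)&(H<130)&(S>120)
green=lambda H,S,V:(H>60)&(H<95)&(S>100)
yellow=lambda H,S,V:(H>22)&(H<35)&(S>150)&(V>120)
E
python3 - <<'E'
from h import *
c=snap('top')
for n,uv,f,z,r in [('green',(157,233),green,.016,30),('yellow',(222,190),yellow,.016,30),('red',(294,238),red,.006,20),('tall',(306,187),dark,.03,16),('med',(351,244),grey,.02,18),('thin',(347,190),grey,.01,18),('blue',(407,194),blue,.018,18),('white',(408,249),grey,.04,24)]:
    b=blob(c['img'],uv,f,r); print(n,b[0].round(1),b[1],onz(c,*b[0],z).round(4)) if b else print(n,None)
w=cv2.imread('pics/top0.png')
cv2.imwrite('pics/crop1.png',cv2.resize(w[150:275,125:435],None,fx=2.5,fy=2.5,interpolation=cv2.INTER_CUBIC))
cw=snap('wrist');print(R.from_quat(cw['attitude']).apply([[1,0,0],[0,1,0],[0,0,1]]).round(3))
E
```

```text
green [157.5 233.3] (40, 38) [0.4695 0.2749 0.016 ]
yellow [222.3 191.7] (42, 42) [0.5783 0.1175 0.016 ]
red [298.7 247.4] (12, 7) [ 0.4424 -0.0783  0.006 ]
tall [307.8 183.9] (9, 6) [ 0.6007 -0.0975  0.03  ]
med [350.5 243.7] (24, 23) [ 0.4537 -0.2065  0.02  ]
thin [347.4 189.9] (24, 23) [ 0.591 -0.2    0.01 ]
blue [406.9 193.7] (21, 20) [ 0.5832 -0.3491  0.018 ]
white [407.2 249.5] (33, 30) [ 0.4414 -0.3421  0.04  ]
[[ 0.37  -0.929 -0.003]
 [-0.889 -0.355  0.29 ]
 [-0.271 -0.105 -0.957]]
```

View pics/crop1.png

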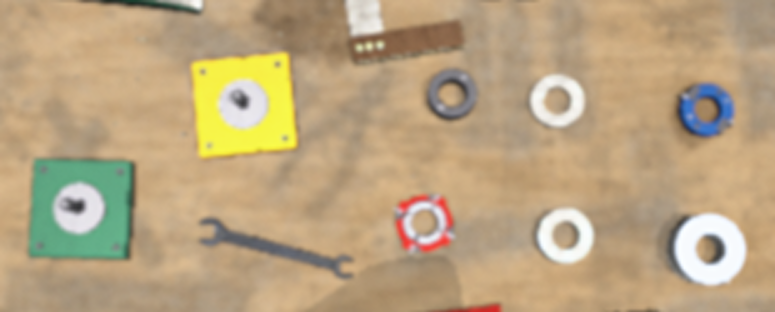

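View pics/wrist0.png

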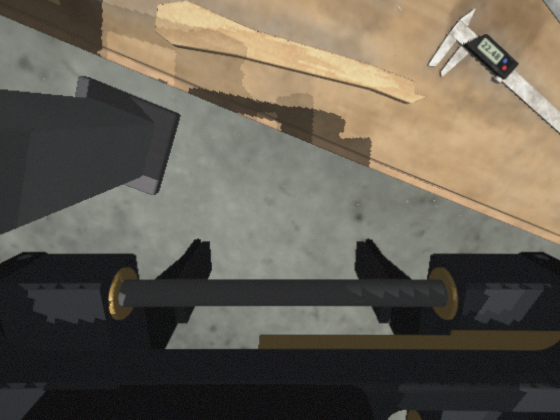

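The crop and the wrist view confirm the layout: the spanner sits between the green stand and the red cutter, and the pins are visible at about (77,205) and (240,98) in the crop. The wrist camera looks forward of the fingers, with the table in its upper half. I'll fly over for two wrist views.

```bash
cat >> h.py <<'E'
def go(p,yaw=None):
    """print tool-axis displacement to world p, and turn to world yaw of tool x (mod pi)"""
    o=telemetry.get_obs(); r=R.from_quat(o['tool_rot'])
    d=r.inv().apply(np.array(p)-o['position']); x=r.apply([1,0,0]); y=np.arctan2(x[1],x[0])
    print('d',d.round(4),'yaw',y.round(4),'tilt',np.degrees(np.arccos(-r.apply([0,0,1])[2])).round(2),'' if yaw is None else ('turn',round((y-yaw+np.pi/2)%np.pi-np.pi/2,4)),'q6',o['q'][5].round(2))
E
```

>>> pendant --increments '{"ticks":[[0.025, -0.02, 0, 0], [0.025, -0.02, 0, 0], [0.025, -0.02, 0, 0], [0.025, -0.02, 0, 0], [0.025, -0.02, 0, 0], [0.025, -0.02, 0, 0], [0.025, -0.02, 0, 0], [0.025, -0.02, 0, 0], [0.025, -0.02, 0, 0], [0.025, -0.02, 0, 0], [0.025, -0.02, 0, 0], [0.025, -0.02, 0, 0], [0, 0, 0, 0.12], [0, 0, 0, 0.12], [0, 0, 0, 0.12], [0, 0, 0, 0], [0, 0, 0, 0]]}'

```text
time: 1.67
position: [0.4211, -0.2466, 0.2226]
tool_rot: [1.0, 0.011, 0.0, 0.0]
ft_force: [-0.2, -0.1, 0.2]
grip_width: 0.0872
grip_force: 0.0
```

```bash
python3 - <<'E'
from h import *
import pickle
c=snap('wrist','w1.png'); pickle.dump(c,open('w1.pkl','wb'))
go([.42,0,.22],0)
E
```

```text
d [ 0.0043 -0.2467  0.0026] yaw 0.0216 tilt 0.0 ('turn', np.float64(0.0216)) q6 0.79
```

View pics/w1.png

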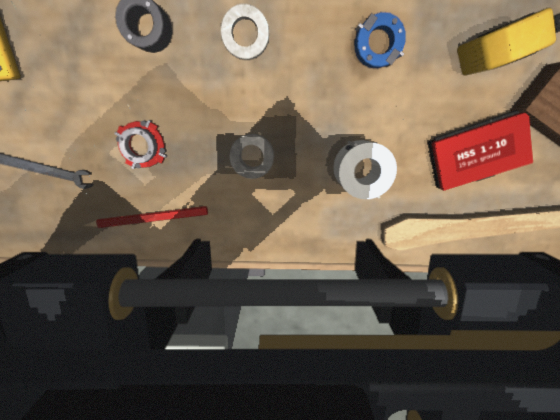

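The wrist view shows the dark collar at (143,22), the thin ring at (245,31), the blue head at (380,38), the red cutter at (142,143), the medium ring in shadow at (252,155) and the white head at (367,169). Next I'll take a second view from further left.

>>> pendant --increments '{"ticks":[[0.01, -0.035, 0, 0.022], [0.01, -0.035, 0, 0], [0.01, -0.035, 0, 0], [0.005, -0.035, 0, 0], [0, 0, 0, 0], [0, 0, 0, 0]]}'

```text
time: 2.22
position: [0.4557, -0.1052, 0.2226]
tool_rot: [1.0, 0.001, -0.0, 0.0]
ft_force: [0.4, -1.0, -0.5]
grip_width: 0.0875
grip_force: 0.0
```

```bash
python3 - <<'E'
from h import *
import pickle
c=snap('wrist','w2.png'); pickle.dump(c,open('w2.pkl','wb'))
E
```

>>> pendant --increments '{"ticks":[[0, -0.035, 0, 0], [0, -0.035, 0, 0], [0, -0.035, 0, 0], [0, -0.035, 0, 0], [0, -0.035, 0, 0], [0, -0.035, 0, 0], [0, 0, 0, 0], [0, 0, 0, 0]]}'

```text
time: 2.93
position: [0.457, 0.1033, 0.2226]
tool_rot: [1.0, -0.0, 0.0, 0.0]
ft_force: [-0.9, 0.2, 0.8]
grip_width: 0.0875
grip_force: 0.0
```

```bash
python3 - <<'E'
from h import *
import pickle
c=snap('wrist','w3.png'); pickle.dump(c,open('w3.pkl','wb'))
a=cv2.imread('pics/w2.png')[:260];b=cv2.imread('pics/w3.png')[:260]
cv2.imwrite('pics/w23.png',np.vstack([a,b]))
E
```

```text
(no output)
```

View pics/w23.png

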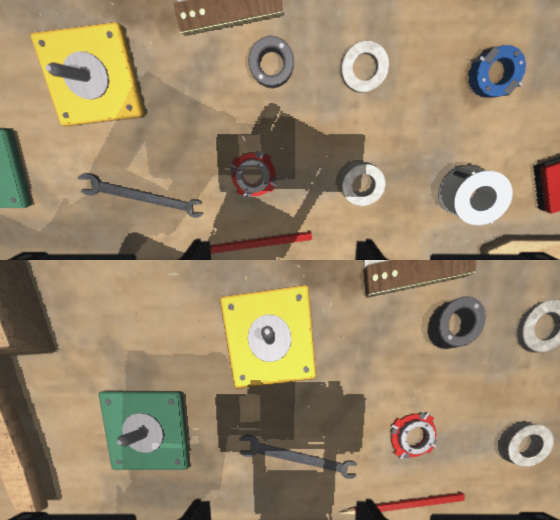

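View w2 (top half) shows the yellow stand at (88,75), the dark collar at (271,62), the thin ring at (365,66), the blue head at (497,71), the red cutter at (253,174) and the medium ring at (364,184). View w3 shows the yellow stand at (268,337-260), the green stand at (144,430-260), the dark collar at (456,322-260) and the red cutter at (414,436-260). Now I'll triangulate the outlines.

```bash
python3 - <<'E'
from h import *
import pickle
C=[pickle.load(open(f'w{i}.pkl','rb')) for i in(1,2,3)]
lo=lambda H,S,V:(S<60)
anyred=lambda H,S,V:((H<7)|(H>172))&(S>130)|(S<60)
anyblue=lambda H,S,V:((H>95)&(H<130)&(S>80))|(S<50)
T={'tall':[(143,22),(271,62),(458,62)],'thin':[(245,31),(365,66),None],'med':[(252,155),(364,184),(525,184)],'red':[(142,143),(253,174),(414,176)],'blue':[(380,38),(497,71),None],
'yflange':[None,(86,76),(269,78)],'gflange':[None,None,(145,173)]}
f={'red':anyred,'blue':anyblue}
rows=[];vis=[]
for n,ps in T.items():
    bs=[]
    for i,p in enumerate(ps):
        if not p: continue
        b=blob(C[i]['img'],p,f.get(n,lo),36)
        print(n,'w%d'%(i+1),b[0].round(1),b[1],onz(C[i],*b[0],{'tall':.024,'med':.016,'thin':.008,'red':.008,'blue':.014}.get(n,.02)).round(4)); bs.append((C[i],b[0]))
        im=C[i]['img'][:,:,::-1].copy(); cv2.polylines(im,[b[2].astype(np.int32)],True,(255,0,255),1)
        u,v=p;k=cv2.copyMakeBorder(im,40,40,40,40,cv2.BORDER_CONSTANT)[v:v+80,u:u+80]; vis.append(cv2.resize(k,(150,150),interpolation=cv2.INTER_NEAREST))
    for a in range(len(bs)):
        for b in range(a+1,len(bs)): 
            X,e=tri(*bs[a],*bs[b]); print('   tri',X.round(4),e.round(4))
while len(vis)%5: vis.append(vis[0]*0)
cv2.imwrite('pics/vis.png',np.vstack([np.hstack(vis[i:i+5]) for i in range(0,len(vis),5)])[:600])
E
```

```text
tall w1 [143.7  24.2] (58, 53) [ 0.5921 -0.0925  0.024 ]
tall w2 [271.1  61.1] (46, 52) [ 0.5948 -0.0904  0.024 ]
tall w3 [458.2  61.6] (61, 53) [ 0.5949 -0.089   0.024 ]
   tri [ 0.5948 -0.0899  0.0175] 0.0021
   tri [ 0.5943 -0.0909  0.0201] 0.0024
   tri [ 0.5952 -0.0903  0.0216] 0.0001
thin w1 [244.6  31.1] (50, 57) [ 0.5924 -0.1982  0.008 ]
thin w2 [364.5  66. ] (50, 53) [ 0.5922 -0.1983  0.008 ]
   tri [ 0.5922 -0.1982  0.0084] 0.0001
med w1 [249.8 153.1] (72, 50) [ 0.4575 -0.2034  0.016 ]
med w2 [357.2 182.4] (58, 45) [ 0.4561 -0.1984  0.016 ]
med w3 [525.5 183.4] (58, 45) [ 0.4556 -0.2019  0.016 ]
   tri [ 0.4549 -0.2017  0.0042] 0.0026
   tri [ 0.4564 -0.2031  0.0146] 0.002
   tri [ 0.4572 -0.1969  0.022 ] 0.0005
red w1 [140.7 143.9] (54, 50) [ 0.4648 -0.0663  0.008 ]
red w2 [257.2 176.9] (60, 56) [ 0.4614 -0.0705  0.008 ]
red w3 [413.6 175.3] (48, 48) [ 0.4648 -0.064   0.008 ]
   tri [ 0.465  -0.0719  0.0206] 0.0021
   tri [ 0.4644 -0.0651  0.0055] 0.0002
   tri [ 0.4608 -0.0694 -0.0038] 0.0034
blue w1 [379.7  39.8] (52, 57) [ 0.5855 -0.3495  0.014 ]
blue w2 [497.5  71.2] (58, 53) [ 0.5853 -0.3485  0.014 ]
   tri [ 0.5858 -0.3501  0.0116] 0.0004
yflange w2 [81.4 74.3] (58, 47) [0.5805 0.1241 0.02  ]
yflange w3 [269.1  77.9] (43, 47) [0.5797 0.1204 0.02  ]
   tri [0.5794 0.1201 0.0263] 0.0008
gflange w3 [140.8 173. ] (47, 40) [0.4702 0.2819 0.02  ]
```

View pics/vis.png

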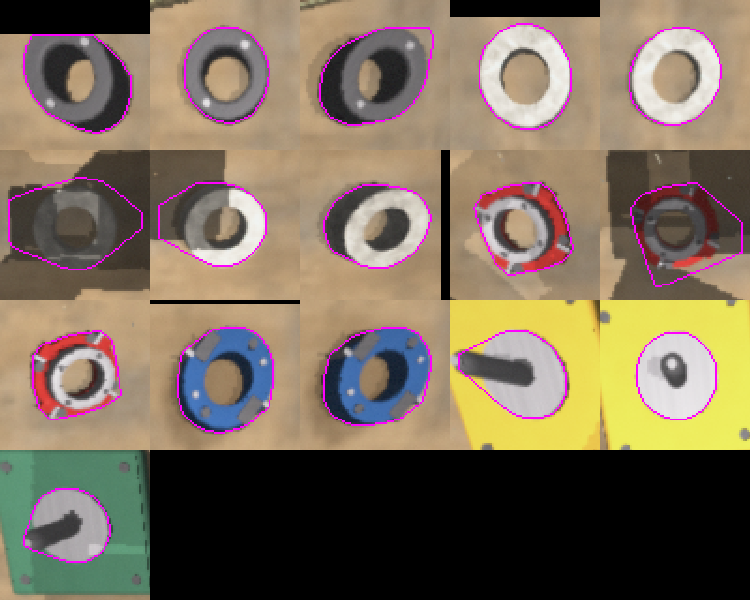

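```bash
python3 - <<'E'
from h import *
import pickle
C=[pickle.load(open(f'w{i}.pkl','rb')) for i in(1,2,3)]
def top(i,p,f,r=34):
    b=blob(C[i-1]['img'],p,f,r); e=cv2.fitEllipse(b[2].astype(np.float32)); return b,e
tf=lambda H,S,V:(S<60)&(V>82)
lf=lambda H,S,V:(S<60)&(V>150)
bl=lambda H,S,V:((H>95)&(H<125)&(S>120)&(V>110))
for n,f,z,ps in [('tall',tf,.03,{1:(143,22),2:(271,62),3:(458,62)}),('med',lf,.02,{3:(525,184)}),('thin',lf,.01,{1:(245,31),2:(365,66)}),('blue',bl,.018,{1:(380,38),2:(497,71)}),('hub',lf,.018,{1:(142,143),3:(414,176)}),('yfl',lf,.02,{2:(86,76),3:(269,78)}),('gfl',lf,.02,{3:(145,173)})]:
    k=[]
    for i,p in ps.items():
        b,e=top(i,p,f); hull=b[2]; P=onz(C[i-1],*e[0],z)
        W=np.array([onz(C[i-1],*q,z)[:2] for q in hull]); (cx,cy),rad=cv2.minEnclosingCircle(W.astype(np.float32))
        print(n,i,np.round(e[0],1),'ell',P.round(4),'mec',round(cx,4),round(cy,4),'diam',round(2*rad,4)); k.append((C[i-1],e[0]))
    for a in range(len(k)-1): X,r=tri(*k[a],*k[a+1]); print('  tri',X.round(4),r.round(4))
# cutter in w3 crops: pins
for i in (2,3):
    cv2.imwrite(f'pics/y{i}.png',0)if 0 else None
g=C[2]['img'][130:220,90:200,::-1];y=C[2]['img'][35:125,215:325,::-1];y2=C[1]['img'][35:125,30:140,::-1]
cv2.imwrite('pics/pins.png',np.hstack([cv2.resize(k,None,fx=2.4,fy=2.4) for k in(g,y,y2)]))
E
```

```text
tall 1 [138.5  19.7] ell [ 0.5946 -0.09    0.03  ] mec 0.5939 -0.0902 diam 0.0495
tall 2 [271.   60.4] ell [ 0.5944 -0.0905  0.03  ] mec 0.5937 -0.0906 diam 0.0503
tall 3 [464.7  59.1] ell [ 0.5963 -0.0923  0.03  ] mec 0.5971 -0.0921 diam 0.0561
  tri [ 0.5943 -0.0905  0.0312] 0.0001
  tri [ 0.5949 -0.0906  0.033 ] 0.0018
med 3 [530.9 185.2] ell [ 0.4543 -0.2058  0.02  ] mec 0.4538 -0.2059 diam 0.0548
thin 1 [244.4  30.5] ell [ 0.5925 -0.1982  0.01  ] mec 0.5911 -0.1982 diam 0.0561
thin 2 [365.3  65.8] ell [ 0.5922 -0.1986  0.01  ] mec 0.5913 -0.1983 diam 0.0553
  tri [ 0.5921 -0.1983  0.0113] 0.0002
blue 1 [380.8  39.3] ell [ 0.5851 -0.3495  0.018 ] mec 0.5844 -0.3496 diam 0.0527
blue 2 [500.7  70.5] ell [ 0.5854 -0.3493  0.018 ] mec 0.5846 -0.3493 diam 0.0525
  tri [ 0.5854 -0.3498  0.0172] 0.0003
hub 1 [134.  146.6] ell [ 0.4623 -0.0625  0.018 ] mec 0.4605 -0.0602 diam 0.0525
hub 3 [419.4 178. ] ell [ 0.4634 -0.0672  0.018 ] mec 0.4611 -0.0683 diam 0.0502
  tri [ 0.4635 -0.065   0.0227] 0.0015
yfl 2 [84.7 74.9] ell [0.5799 0.1205 0.02  ] mec 0.5794 0.1205 diam 0.0496
yfl 3 [269.1  77.8] ell [0.5798 0.1203 0.02  ] mec 0.5792 0.1204 diam 0.0494
  tri [0.5798 0.1203 0.0203] 0.0001
gfl 3 [141.9 172.6] ell [0.4707 0.2803 0.02  ] mec 0.4703 0.2805 diam 0.0496
```

View pics/pins.png

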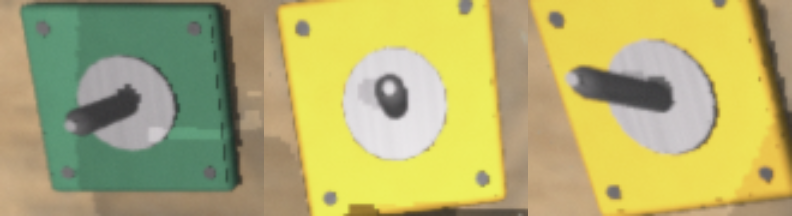

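Triangulated top-face heights match the text: 31 mm for the tall collar, 11 mm thin, 17 mm blue, 20 mm flange and about 20 mm hub. The pin crop shows the noses at about (75,123) on green and (390,88) on yellow in the enlarged crop. Now I'll move to the tall collar.

>>> pendant --increments '{"ticks":[[0.0172, 0.0242, 0.018, 0], [0.0172, 0.0242, 0.018, 0], [0.0172, 0.0242, 0.018, 0], [0.0172, 0.0242, 0.018, 0], [0.0172, 0.0242, 0.018, 0], [0.0172, 0.0242, 0.018, 0], [0.0172, 0.0242, 0.018, 0], [0.0172, 0.0242, 0.018, 0], [0, 0, 0, 0], [0, 0, 0, 0]]}'

```text
time: 3.82
position: [0.5931, -0.0949, 0.0769]
tool_rot: [1.0, -0.004, -0.001, -0.0]
ft_force: [-0.8, 0.5, 0.4]
grip_width: 0.087
grip_force: 0.0
```

```bash
python3 - <<'E'
from h import *
go([.5945,-.0905,.006],0)
import pickle
c=pickle.load(open('w3.pkl','rb'));print(onz(c,267.5,71.7,.072),onz(c,121.3,181.3,.072))
E
```

```text
d [ 0.0015 -0.0044  0.0709] yaw -0.0088 tilt 0.11 ('turn', np.float64(-0.0088)) q6 1.24
[0.57917892 0.11959366 0.072     ] [0.47072655 0.27873349 0.072     ]
```

>>> pendant --increments '{"ticks":[[0.0015, -0.0044, 0.02, -0.009], [0, 0, 0.02, 0], [0, 0, 0.016, 0], [0, 0, 0.01, 0], [0, 0, 0.005, 0], [0, 0, 0, 0], [0, 0, 0, 0]]}'

```text
time: 4.4
position: [0.5952, -0.0865, 0.0083]
tool_rot: [1.0, 0.003, 0.0, 0.0]
ft_force: [-0.3, 0.7, 0.4]
grip_width: 0.087
grip_force: 0.0
```

>>> pendant --increments '{"ticks":[[0, 0, 0, 0], [0, 0, 0, 0], [0, 0, 0, 0], [0, 0, 0, 0], [0, 0, 0, 0], [0, 0, 0, 0], [0, 0, 0, 0]]}' --jaw 0.04 --squeeze 30

```text
time: 4.98
position: [0.5954, -0.0868, 0.0078]
tool_rot: [1.0, 0.003, 0.0, 0.0]
ft_force: [-0.0, -1.0, 1.6]
grip_width: 0.0485
grip_force: 2.9
```

```bash
python3 - <<'E'
from h import *
go([.4705,.2797,.12],0)
E
```

```text
d [-0.1225 -0.3671 -0.1126] yaw 0.0061 tilt 0.07 ('turn', np.float64(0.0061)) q6 1.24
```

>>> pendant --increments '{"ticks":[[0, 0, 0, 0], [0, 0, 0, 0], [0, 0, 0, 0]]}'

```text
time: 5.23
position: [0.5954, -0.0867, 0.0078]
tool_rot: [1.0, 0.003, 0.0, 0.0]
ft_force: [0.3, -2.3, 1.6]
grip_width: 0.0476
grip_force: 30.0
```

>>> pendant --increments '{"ticks":[[0, 0, -0.01, 0], [0, 0, -0.03, 0], [0, 0, -0.03, 0], [0, 0, -0.03, 0], [0, 0, -0.02, 0], [0, 0, 0, 0], [0, 0, 0, 0], [0, 0, 0, 0]]}'

```text
time: 5.9
position: [0.5934, -0.0855, 0.1263]
tool_rot: [1.0, 0.003, -0.002, -0.001]
ft_force: [-0.9, 0.2, -2.5]
grip_width: 0.0471
grip_force: 30.0
```

```bash
python3 - <<'E'
from h import *
go([.4705,.2797,.12],0)
E
```

```text
d [-0.1208 -0.3659  0.0072] yaw 0.0059 tilt 0.2 ('turn', np.float64(0.0059)) q6 1.24
```

>>> pendant --increments '{"ticks":[[-0.0143, -0.0305, 0, 0], [-0.0143, -0.0305, 0, 0], [-0.0143, -0.0305, 0, 0], [-0.0143, -0.0305, 0, 0], [-0.0143, -0.0305, 0, 0], [-0.0143, -0.0305, 0, 0], [-0.0143, -0.0305, 0, 0], [-0.0143, -0.0305, 0, 0], [-0.0143, -0.0305, 0, 0], [-0.0143, -0.0305, 0, 0], [-0.0143, -0.0305, 0, 0], [-0.0143, -0.0305, 0, 0], [0, 0, 0, 0.006], [0, 0, 0, 0], [0, 0, 0, 0], [0, 0, 0, 0], [0, 0, 0, 0]]}'

```text
time: 7.32
position: [0.4217, 0.2776, 0.127]
tool_rot: [1.0, -0.001, -0.0, 0.0]
ft_force: [0.1, -0.0, -2.4]
grip_width: 0.0474
grip_force: 30.0
```

```bash
python3 - <<'E'
from h import *
import pickle
c=snap('wrist','w4.png'); pickle.dump(c,open('w4.pkl','wb'))
go([.4705,.2797,.12],0)
lf=lambda H,S,V:(S<60)&(V>110)
b=blob(c['img'],(283,140),lf,50);print(b[0],b[1]); e=cv2.fitEllipse(b[2].astype(np.float32)); print(e,onz(c,*e[0],.02))
E
```

```text
d [ 0.0488 -0.0022  0.0072] yaw -0.0023 tilt 0.04 ('turn', np.float64(-0.0023)) q6 1.93
[278.44004312 134.82888709] (46, 21)
((278.6287841796875, 137.4866943359375), (24.735088348388672, 44.54734420776367), 78.24364471435547) [0.48426535 0.28263599 0.02      ]
```

View pics/w4.png

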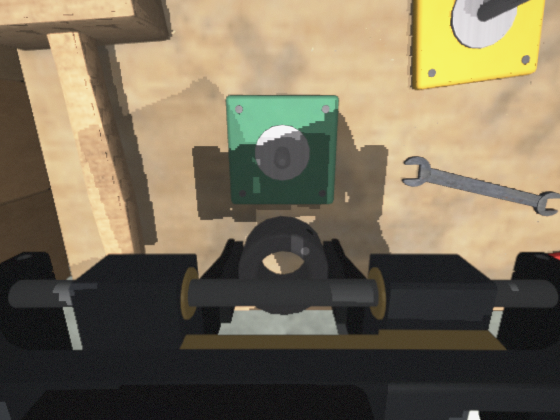

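View w4 shows the green flange centred at about (282,153), half in shadow, with the pin nearly end-on. The held collar spans columns 242–328 at about row 255.

```bash
python3 - <<'E'
from h import *
import pickle
c=pickle.load(open('w4.pkl','rb'))
for t in(30,45,60):
    b=blob(c['img'],(282,153),lambda H,S,V:(S<t)&(V>40),32);e=cv2.fitEllipse(b[2].astype(np.float32)); print(t,b[1],e[0],onz(c,*e[0],.02),onz(c,*b[0],.02))
for u in(242,285,328): print(onz(c,u,258,.149))
k=c['img'][90:310,200:370,::-1]; cv2.imwrite('pics/w4c.png',cv2.resize(k,None,fx=2.7,fy=2.7))
E
```

```text
30 (55, 55) (281.9696044921875, 152.1947784423828) [0.47129943 0.27969754 0.02      ] [0.47132464 0.2797143  0.02      ]
45 (55, 56) (281.9211730957031, 152.20538330078125) [0.47129004 0.27974136 0.02      ] [0.47125132 0.27971008 0.02      ]
60 (55, 56) (281.9706115722656, 152.3502960205078) [0.47116035 0.27969704 0.02      ] [0.47114387 0.27968918 0.02      ]
[0.43098795 0.30043924 0.149     ]
[0.43093841 0.27779946 0.149     ]
[0.43090818 0.25516814 0.149     ]
```

View pics/w4c.png

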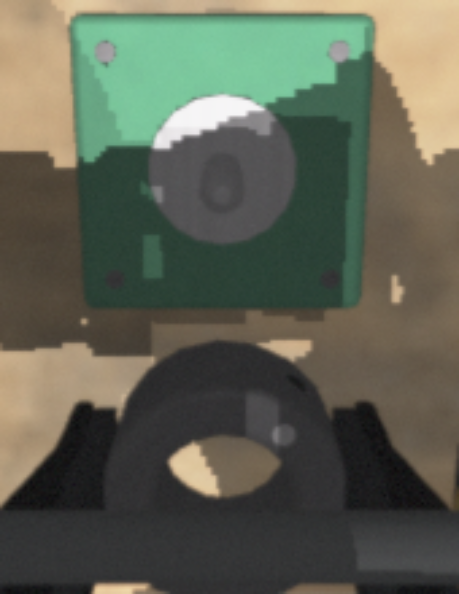

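```bash
python3 - <<'E'
from h import *
import pickle
c=pickle.load(open('w4.pkl','rb'))
print(onz(c,282,216.2,.119)[0]-.025,onz(c,285,233.3,.149)[0]-.025,onz(c,282.2,160.4,.073))
go([.471,.2797,.12],0)
E
```

```text
0.4189495038401192 0.41991870308389145 [0.47143223 0.2793549  0.073     ]
d [ 0.0493 -0.0022  0.0072] yaw -0.0023 tilt 0.04 ('turn', np.float64(-0.0023)) q6 1.93
```

>>> pendant --increments '{"ticks":[[0.0257, -0.0011, 0, 0], [0.0257, -0.0011, 0, 0], [0, 0, 0, 0], [0, 0, 0.02, 0], [0, 0, 0, 0], [0, 0, 0, 0], [0, 0, 0, 0], [0, 0, 0, 0]]}'

```text
time: 8.03
position: [0.4729, 0.2808, 0.1082]
tool_rot: [1.0, -0.0, 0.0, -0.0]
ft_force: [-0.4, -1.4, -1.9]
grip_width: 0.0469
grip_force: 30.0
```

```bash
python3 - <<'E'
from h import *
go([.473,.2797,.0278],0)
E
```

```text
d [0.     0.0011 0.0804] yaw -0.0006 tilt 0.05 ('turn', np.float64(-0.0006)) q6 1.9
```

>>> pendant --increments '{"ticks":[[0, 0.0008, 0.025, 0], [0, 0, 0.025, 0], [0, 0, 0.015, 0], [0, 0, 0.008, 0], [0, 0, 0.004, 0], [0, 0, 0.002, 0], [0, 0, 0, 0], [0, 0, 0, 0], [0, 0, 0, 0]]}'

```text
time: 8.78
position: [0.4734, 0.2804, 0.0295]
tool_rot: [1.0, -0.0, 0.001, -0.0]
ft_force: [0.3, 0.2, -3.4]
grip_width: 0.0471
grip_force: 30.0
```

>>> pendant --increments '{"ticks":[[0, 0, 0.002, 0], [0, 0, 0, 0], [0, 0, 0, 0]]}'

```text
time: 9.03
position: [0.4736, 0.2805, 0.0278]
tool_rot: [1.0, -0.0, 0.001, -0.0]
ft_force: [-0.5, 0.0, 5.3]
grip_width: 0.0476
grip_force: 30.0
```

>>> pendant --increments '{"ticks":[[0, 0, 0, 0], [0, 0, 0, 0], [0, 0, 0, 0], [0, 0, 0, 0], [0, 0, 0, 0], [0, 0, 0, 0], [0, 0, -0.02, 0], [0, 0, -0.03, 0], [0, 0, -0.03, 0], [0, 0, -0.03, 0], [0, 0, 0, 0], [-0.025, 0, 0, 0], [-0.025, 0, 0, 0], [0, 0, 0, 0], [0, 0, 0, 0], [0, 0, 0, 0]]}' --jaw 0.087

```text
time: 10.37
position: [0.4234, 0.2804, 0.1364]
tool_rot: [1.0, 0.0, 0.001, -0.0]
ft_force: [0.4, 0.3, 0.3]
grip_width: 0.0871
grip_force: 0.0
```

```bash
python3 - <<'E'
from h import *
import pickle
c=snap('wrist','w5.png'); pickle.dump(c,open('w5.pkl','wb'))
go([.463,-.0655,.12],0)
k=c['img'][90:310,200:370,::-1]; cv2.imwrite('pics/w5c.png',cv2.resize(k,None,fx=2.5,fy=2.5))
E
```

```text
d [0.0392 0.3459 0.0164] yaw -0.0003 tilt 0.09 ('turn', np.float64(-0.0003)) q6 1.94
```

View pics/w5c.png

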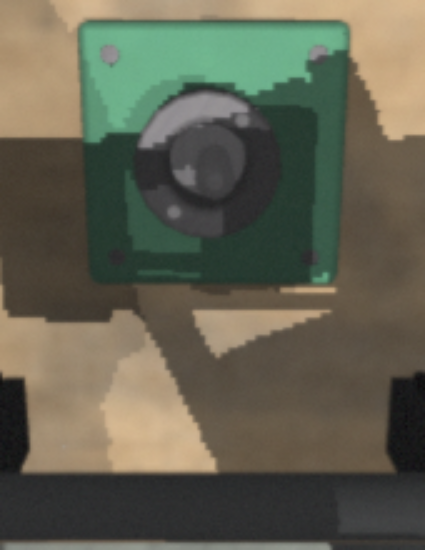

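The collar sits flat on the green flange around the pin: collar outline at crop (208,163), pin inside the bore at about (210,165). Next is the grooving cutter, measured numerically from close up.

>>> pendant --increments '{"ticks":[[-0.0013, 0.0346, 0, 0], [-0.0013, 0.0346, 0, 0], [-0.0013, 0.0346, 0, 0], [-0.0013, 0.0346, 0, 0], [-0.0013, 0.0346, 0, 0], [-0.0013, 0.0346, 0, 0], [-0.0013, 0.0346, 0, 0], [-0.0013, 0.0346, 0, 0], [-0.0013, 0.0346, 0, 0], [-0.0013, 0.0346, 0, 0], [0, 0, 0, 0], [0, 0, 0, 0], [0, 0, 0, 0], [0, 0, 0, 0]]}'

```text
time: 11.58
position: [0.4095, -0.065, 0.1364]
tool_rot: [1.0, 0.0, -0.0, -0.0]
ft_force: [0.3, -0.3, -0.1]
grip_width: 0.087
grip_force: 0.0
```

```bash
python3 - <<'E'
from h import *
import pickle
c=snap('wrist','w6.png'); pickle.dump(c,open('w6.pkl','wb'))
go([.464,-.065,.009],0)
# predicted pixel scan
hsv=cv2.cvtColor(c['img'],cv2.COLOR_RGB2HSV).astype(int);m=(((hsv[...,0]<8)|(hsv[...,0]>172))&(hsv[...,1]>130)&(hsv[...,2]>30)).astype(np.uint8)
m[250:]=0
n,l,s,ct=cv2.connectedComponentsWithStats(m)
for i in range(1,n):
    if s[i,4]>60: print(s[i],ct[i])
ww=c['img'][90:250,200:370,::-1]; cv2.imwrite('pics/w6c.png',cv2.resize(ww,None,fx=3,fy=3))
# hub circle search inside
g=cv2.cvtColor(c['img'],cv2.COLOR_RGB2GRAY)
E
```

```text
d [0.0546 0.0005 0.1274] yaw 0.0017 tilt 0.04 ('turn', np.float64(0.0017)) q6 1.14
[257 114  57  35 552] [287.78442029 125.86956522]
[256 140  18  32 208] [262.97115385 157.33173077]
[282 157  30  17 180] [298.13888889 165.98333333]
[ 219  221  141   29 1527] [289.63981663 235.31434185]
```

```bash
python3 - <<'E'
from h import *
import pickle
c=pickle.load(open('w6.pkl','rb'))
hsv=cv2.cvtColor(c['img'],cv2.COLOR_RGB2HSV).astype(int);H,S,V=[hsv[...,i] for i in range(3)]
m=(((H<8)|(H>172))&(S>130)&(V>30)); m[:100]=0;m[180:]=0;m[:,:240]=0;m[:,330:]=0
P=np.argwhere(m)[:,::-1].astype(np.int32); h=cv2.convexHull(P)
W=np.array([onz(c,*q[0],.006)[:2] for q in h],np.float32);print('red mec',cv2.minEnclosingCircle(W)); M=cv2.moments(h);print(onz(c,M['m10']/M['m00'],M['m01']/M['m00'],.006))
# hub: non-red around centre; inner boundary: for each direction from centre, first red pixel going outward at hub radius
cu,cv_=M['m10']/M['m00'],M['m01']/M['m00'];print(cu,cv_)
pts=[]
for a in np.linspace(0,2*np.pi,90,endpoint=False):
    for r in np.arange(10,34,.5):
        u,v=cu+r*np.cos(a),cv_+r*np.sin(a)
        if m[int(round(v)),int(round(u))]: pts.append([u,v]);break
pts=np.array(pts,np.float32);e=cv2.fitEllipse(pts);print(len(pts),e)
for z in(.006,.012,.018):print(z,onz(c,*e[0],z))
E
```

```text
red mec ((0.46390968561172485, -0.06526811420917511), 0.03249959647655487)
[ 0.46502477 -0.06499474  0.006     ]
284.51327838827837 143.32852564102564
84 ((284.49603271484375, 144.9944610595703), (46.70016098022461, 47.531707763671875), 150.7409210205078)
0.006 [ 0.46343213 -0.06498209  0.006     ]
0.012 [ 0.46397628 -0.06495741  0.012     ]
0.018 [ 0.46452044 -0.06493273  0.018     ]
```

>>> pendant --increments '{"ticks":[[0.0274, 0, 0.03, 0], [0.0274, 0.0003, 0.03, 0], [0, 0, 0.03, 0], [0, 0, 0.02, 0], [0, 0, 0.01, 0], [0, 0, 0, 0], [0, 0, 0, 0], [0, 0, 0, 0], [0, 0, 0, 0]]}'

```text
time: 12.38
position: [0.4652, -0.0663, 0.0179]
tool_rot: [1.0, 0.0, 0.001, 0.0]
ft_force: [0.1, 0.1, 0.8]
grip_width: 0.0869
grip_force: 0.0
```

```bash
python3 - <<'E'
from h import *
go([.4645,-.065,.0095],0)
E
```

```text
d [-0.0007 -0.0013  0.0084] yaw 0.0002 tilt 0.15 ('turn', np.float64(0.0002)) q6 1.19
```

>>> pendant --increments '{"ticks":[[-0.0007, -0.001, 0.004, 0], [0, 0, 0.004, 0], [0, 0, 0, 0], [0, 0, 0, 0], [0, 0, 0, 0]]}'

```text
time: 12.8
position: [0.4637, -0.0653, 0.0086]
tool_rot: [1.0, -0.0, -0.0, 0.0]
ft_force: [-0.3, -0.3, 0.2]
grip_width: 0.087
grip_force: 0.0
```

>>> pendant --increments '{"ticks":[[0, 0, 0, 0], [0, 0, 0, 0], [0, 0, 0, 0], [0, 0, 0, 0], [0, 0, 0, 0], [0, 0, 0, 0], [0, 0, 0, 0], [0, 0, 0, 0], [0, 0, 0, 0], [0, 0, 0, 0], [0, 0, 0, 0]]}' --jaw 0.03 --squeeze 25

```text
time: 13.72
position: [0.4638, -0.0652, 0.0086]
tool_rot: [1.0, -0.0, 0.0, 0.0]
ft_force: [0.5, -1.6, 0.5]
grip_width: 0.0417
grip_force: 25.0
```

>>> pendant --increments '{"ticks":[[0, 0, -0.005, 0], [0, 0, -0.03, 0], [0, 0, -0.03, 0], [0, 0, -0.03, 0], [0, 0, -0.03, 0], [0, 0, 0, 0], [0, 0, 0, 0], [0, 0, 0, 0]]}'

```text
time: 14.38
position: [0.4628, -0.0648, 0.1331]
tool_rot: [1.0, -0.0, -0.001, -0.0]
ft_force: [-1.1, -0.0, -2.0]
grip_width: 0.042
grip_force: 25.0
```

```bash
python3 - <<'E'
from h import *
go([.423,.2797,.13],0)
E
```

```text
d [-0.0398 -0.3445  0.0034] yaw -0.0002 tilt 0.09 ('turn', np.float64(-0.0002)) q6 1.19
```

>>> pendant --increments '{"ticks":[[-0.004, -0.0344, 0, 0], [-0.004, -0.0344, 0, 0], [-0.004, -0.0344, 0, 0], [-0.004, -0.0344, 0, 0], [-0.004, -0.0344, 0, 0], [-0.004, -0.0344, 0, 0], [-0.004, -0.0344, 0, 0], [-0.004, -0.0344, 0, 0], [-0.004, -0.0344, 0, 0], [-0.004, -0.0344, 0, 0], [0, 0, 0, 0], [0, 0, 0, 0], [0, 0, 0, 0], [0, 0, 0, 0], [0, 0, 0, 0]]}'

```text
time: 15.63
position: [0.4235, 0.2774, 0.1329]
tool_rot: [1.0, -0.001, -0.001, 0.0]
ft_force: [0.3, -0.0, -2.3]
grip_width: 0.0416
grip_force: 25.0
```

```bash
python3 - <<'E'
from h import *
import pickle
c=snap('wrist','w7.png'); pickle.dump(c,open('w7.pkl','wb'))
go([.471,.2797,.12],0)
k=c['img'][90:310,190:380,::-1]; cv2.imwrite('pics/w7c.png',cv2.resize(k,None,fx=2.7,fy=2.7))
E
```

```text
d [ 0.0472 -0.0023  0.0131] yaw -0.0023 tilt 0.07 ('turn', np.float64(-0.0023)) q6 1.93
```

View pics/w7c.png

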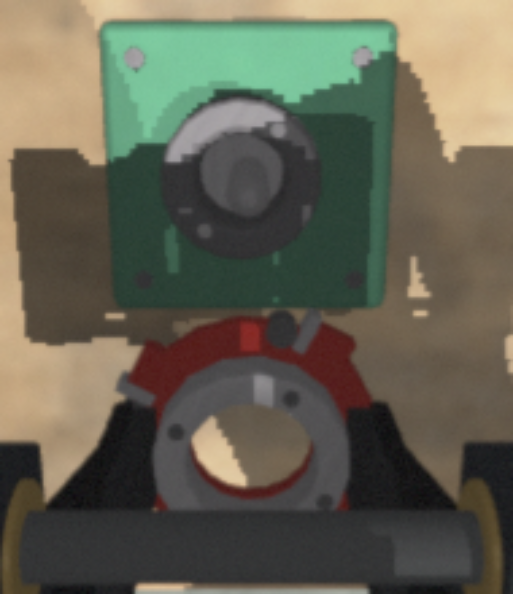

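View w7 shows the cutter held level. The hub's top edge runs from (153,450) to (350,450) in the crop, its far edge is at row 356, and the collar and pin are ahead at (242,177).

```bash
python3 - <<'E'
from h import *
import pickle
c=pickle.load(open('w7.pkl','rb'))
f=lambda u,v,z:onz(c,190+u/2.7,90+v/2.7,z).round(4)
print('hub far',f(250,356,.1423)[0]-.0215,'sides',f(153,450,.1423),f(350,450,.1423))
print('collar top',f(242,177,.05),'disc far',f(243,316,.13)[0]-.031)
go([.471,.2797,.0587],0)
E
```

```text
hub far 0.427 sides [0.4274 0.2995 0.1423] [0.4273 0.2577 0.1423]
collar top [0.4732 0.2813 0.05  ] disc far 0.4223
d [ 0.0473 -0.0023  0.0744] yaw -0.0023 tilt 0.07 ('turn', np.float64(-0.0023)) q6 1.93
```

>>> pendant --increments '{"ticks":[[0.0234, -0.0008, 0, 0], [0.0234, -0.0008, 0, 0], [0, 0, 0, 0], [0, 0, 0.02, 0], [0, 0, 0.015, 0], [0, 0, 0, 0], [0, 0, 0, 0], [0, 0, 0, 0], [0, 0, 0, 0]]}'

```text
time: 16.43
position: [0.4713, 0.2804, 0.0995]
tool_rot: [1.0, -0.0, 0.001, -0.0]
ft_force: [-0.1, 0.7, -2.1]
grip_width: 0.0422
grip_force: 25.0
```

```bash
python3 - <<'E'
from h import *
go([.4703,.2790,.0586],0)
E
```

```text
d [-0.0011  0.0015  0.0409] yaw -0.0006 tilt 0.11 ('turn', np.float64(-0.0006)) q6 1.9
```

>>> pendant --increments '{"ticks":[[-0.0005, 0.0008, 0.01, 0], [0, 0, 0.01, 0], [0, 0, 0.008, 0], [0, 0, 0.005, 0], [0, 0, 0.003, 0], [0, 0, 0.001, 0], [0, 0, 0, 0], [0, 0, 0, 0], [0, 0, 0, 0], [0, 0, 0, 0]]}'

```text
time: 17.27
position: [0.4704, 0.2797, 0.0619]
tool_rot: [1.0, -0.0, 0.0, -0.0]
ft_force: [-0.2, 0.8, -2.2]
grip_width: 0.042
grip_force: 25.0
```

>>> pendant --increments '{"ticks":[[0, 0, 0.001, 0], [0, 0, 0, 0], [0, 0, 0.0007, 0], [0, 0, 0, 0], [0, 0, 0, 0], [0, 0, 0, 0]]}'

```text
time: 17.77
position: [0.4701, 0.2796, 0.0599]
tool_rot: [1.0, -0.0, 0.0, -0.0]
ft_force: [0.0, 0.3, -2.4]
grip_width: 0.0422
grip_force: 25.0
```

>>> pendant --increments '{"ticks":[[0, 0, 0.0005, 0], [0, 0, 0, 0], [0, 0, 0.0005, 0], [0, 0, 0, 0], [0, 0, 0, 0], [0, 0, 0, 0]]}'

```text
time: 18.27
position: [0.47, 0.2796, 0.0588]
tool_rot: [1.0, -0.0, -0.0, 0.0]
ft_force: [0.4, -0.8, -1.2]
grip_width: 0.0416
grip_force: 25.0
```

>>> pendant --increments '{"ticks":[[0, 0, 0.0003, 0], [0, 0, 0, 0], [0, 0, 0, 0], [0, 0, 0, 0]]}'

```text
time: 18.6
position: [0.4701, 0.2796, 0.0586]
tool_rot: [1.0, -0.0, 0.0, -0.0]
ft_force: [0.5, -0.3, -2.3]
grip_width: 0.042
grip_force: 25.0
```

>>> pendant --increments '{"ticks":[[0, 0, 0.0004, 0], [0, 0, 0, 0], [0, 0, 0, 0], [0, 0, 0, 0]]}'

```text
time: 18.93
position: [0.4701, 0.2796, 0.0585]
tool_rot: [1.0, -0.0, 0.0, -0.0]
ft_force: [-0.7, 0.6, 3.6]
grip_width: 0.0418
grip_force: 25.0
```

>>> pendant --increments '{"ticks":[[0, 0, 0.0004, 0], [0, 0, 0, 0], [0, 0, 0, 0], [0, 0, 0, 0]]}'

```text
time: 19.27
position: [0.4701, 0.2796, 0.0585]
tool_rot: [1.0, -0.0, 0.0, -0.0]
ft_force: [-1.1, -1.3, 6.7]
grip_width: 0.042
grip_force: 25.0
```

>>> pendant --increments '{"ticks":[[0, 0, -0.0004, 0], [0, 0, 0, 0], [0, 0, 0, 0], [0, 0, 0, 0], [0, 0, 0, 0], [0, 0, 0, 0], [0, 0, 0, 0], [0, 0, -0.01, 0], [0, 0, -0.03, 0], [0, 0, -0.03, 0], [0, 0, -0.01, 0], [-0.025, 0, 0, 0], [-0.025, 0, 0, 0], [0, 0, 0, 0], [0, 0, 0, 0], [0, 0, 0, 0]]}' --jaw 0.087

```text
time: 20.6
position: [0.4209, 0.2799, 0.1385]
tool_rot: [1.0, 0.0, 0.001, -0.0]
ft_force: [1.3, 0.4, 1.0]
grip_width: 0.0872
grip_force: 0.0
```

```bash
python3 - <<'E'
from h import *
c=snap('wrist','w8.png')
k=c['img'][90:310,190:380,::-1]; cv2.imwrite('pics/w8c.png',cv2.resize(k,None,fx=2.7,fy=2.7))
go([.406,-.205,.136],0)
E
```

```text
d [-0.0153  0.4849  0.0021] yaw -0.0003 tilt 0.12 ('turn', np.float64(-0.0003)) q6 1.94
```

>>> pendant --increments '{"ticks":[[-0.0015, 0.0346, 0, 0], [-0.0015, 0.0346, 0, 0], [-0.0015, 0.0346, 0, 0], [-0.0015, 0.0346, 0, 0], [-0.0015, 0.0346, 0, 0], [-0.0015, 0.0346, 0, 0], [-0.0015, 0.0346, 0, 0], [-0.0015, 0.0346, 0, 0], [-0.0015, 0.0346, 0, 0], [-0.0015, 0.0346, 0, 0], [-0.0015, 0.0346, 0, 0], [-0.0015, 0.0346, 0, 0], [0, 0.0346, 0, 0], [0, 0.0346, 0, 0], [0, 0, 0, 0], [0, 0, 0, 0], [0, 0, 0, 0], [0, 0, 0, 0]]}'

```text
time: 22.15
position: [0.4016, -0.2037, 0.1379]
tool_rot: [1.0, 0.0, -0.001, -0.001]
ft_force: [-0.4, 0.6, 0.3]
grip_width: 0.0869
grip_force: 0.0
```

```bash
python3 - <<'E'
from h import *
import pickle
c=snap('wrist','w9.png'); pickle.dump(c,open('w9.pkl','wb'))
hsv=cv2.cvtColor(c['img'],cv2.COLOR_RGB2HSV).astype(int)
m=((hsv[...,1]<50)&(hsv[...,2]>50)).astype(np.uint8); m[230:]=0
n,l,s,ct=cv2.connectedComponentsWithStats(m)
for i in range(1,n):
    if s[i,4]>150: print(s[i],ct[i])
go([.4543,-.2058,.004],0)
E
```

```text
[252   0  54  18 697] [278.65423242   6.95552367]
[473   0  26  18 204] [483.10294118   6.24509804]
[ 256  117   61   60 2099] [286.18294426 147.05907575]
[ 391  123   94   79 5625] [438.36053333 160.34773333]
[226 140  29  22 246] [240.44308943 150.7804878 ]
[  0 160  72  30 849] [ 33.9163722  173.34393404]
d [0.0528 0.0025 0.1339] yaw 0.0012 tilt 0.08 ('turn', np.float64(0.0012)) q6 0.85
```

```bash
python3 - <<'E'
from h import *
import pickle
c=pickle.load(open('w9.pkl','rb'))
b=blob(c['img'],(286,147),lambda H,S,V:(S<50)&(V>50),34);e=cv2.fitEllipse(b[2].astype(np.float32));print(b[0],b[1],e)
W=np.array([onz(c,*q,.02)[:2] for q in b[2]],np.float32)
print(onz(c,*e[0],.02),cv2.minEnclosingCircle(W))
go(onz(c,*e[0],.02)*[1,1,0]+[0,0,.005],0)
E
```

```text
[286.09427361 146.88854109] (61, 60) ((286.0921936035156, 146.8773956298828), (58.63909912109375, 59.58488082885742), 96.91645050048828)
[ 0.45490087 -0.20509491  0.02      ] ((0.4549294114112854, -0.20498907566070557), 0.02827642485499382)
d [0.0534 0.0018 0.1329] yaw 0.0012 tilt 0.08 ('turn', np.float64(0.0012)) q6 0.85
```

>>> pendant --increments '{"ticks":[[0.0267, 0.0009, 0.03, 0], [0.0267, 0.0009, 0.03, 0], [0, 0, 0.03, 0], [0, 0, 0.025, 0], [0, 0, 0.01, 0], [0, 0, 0.006, 0], [0, 0, 0, 0], [0, 0, 0, 0], [0, 0, 0, 0], [0, 0, 0, 0]]}'

```text
time: 23.03
position: [0.4561, -0.2071, 0.0085]
tool_rot: [1.0, -0.0, 0.001, 0.001]
ft_force: [-0.3, -0.2, -0.1]
grip_width: 0.0873
grip_force: 0.0
```

>>> pendant --increments '{"ticks":[[0, 0, 0, 0], [0, 0, 0, 0], [0, 0, 0, 0], [0, 0, 0, 0], [0, 0, 0, 0], [0, 0, 0, 0], [0, 0, 0, 0], [0, 0, 0, 0], [0, 0, 0, 0]]}' --jaw 0.04 --squeeze 30

```text
time: 23.78
position: [0.4554, -0.2067, 0.0072]
tool_rot: [1.0, -0.0, -0.0, 0.0]
ft_force: [-0.2, -0.7, 0.3]
grip_width: 0.0526
grip_force: 30.0
```

>>> pendant --increments '{"ticks":[[0, 0, -0.005, 0], [0, 0, -0.03, 0], [0, 0, -0.03, 0], [0, 0, -0.03, 0], [0, 0, -0.03, 0], [0, 0, 0, 0], [0, 0, 0, 0], [0, 0, 0, 0], [0, 0, 0, 0]]}'

```text
time: 24.53
position: [0.4542, -0.2057, 0.1308]
tool_rot: [1.0, -0.0, -0.001, -0.001]
ft_force: [0.2, -0.4, -2.1]
grip_width: 0.0526
grip_force: 30.0
```

```bash
python3 - <<'E'
from h import *
go([.5795,.12,.13],0)
E
```

```text
d [ 0.1253 -0.3257  0.0012] yaw -0.0002 tilt 0.21 ('turn', np.float64(-0.0002)) q6 0.92
```

>>> pendant --increments '{"ticks":[[0.0126, -0.0326, 0, 0], [0.0126, -0.0326, 0, 0], [0.0126, -0.0326, 0, 0], [0.0126, -0.0326, 0, 0], [0.0126, -0.0326, 0, 0], [0.0126, -0.0326, 0, 0], [0.0126, -0.0326, 0, 0], [0.0126, -0.0326, 0, 0], [0.0126, -0.0326, 0, 0], [0.0126, -0.0326, 0, 0], [0, 0, 0, 0], [0, 0, 0, 0], [0, 0, 0, 0], [0, 0, 0, 0], [0, 0, 0, 0], [0, 0, 0, 0]]}'

```text
time: 25.87
position: [0.581, 0.1181, 0.1319]
tool_rot: [1.0, -0.001, -0.0, 0.0]
ft_force: [-0.3, -0.2, -2.4]
grip_width: 0.0526
grip_force: 30.0
```

```bash
python3 - <<'E'
from h import *
go([.58,.1202,.0272],0)
E
```

```text
d [-0.001  -0.0021  0.1047] yaw -0.0021 tilt 0.05 ('turn', np.float64(-0.0021)) q6 1.59
```

>>> pendant --increments '{"ticks":[[-0.001, -0.002, 0.03, -0.002], [0, 0, 0.02, 0], [0, 0, 0.02, 0], [0, 0, 0.015, 0], [0, 0, 0.01, 0], [0, 0, 0.005, 0], [0, 0, 0, 0], [0, 0, 0, 0], [0, 0, 0, 0], [0, 0, 0, 0]]}'

```text
time: 26.7
position: [0.5813, 0.1214, 0.0333]
tool_rot: [1.0, 0.001, 0.001, -0.0]
ft_force: [-0.4, 0.7, -1.2]
grip_width: 0.0526
grip_force: 30.0
```

>>> pendant --increments '{"ticks":[[0, 0, 0.002, 0], [0, 0, 0, 0], [0, 0, 0.001, 0], [0, 0, 0, 0], [0, 0, 0, 0], [0, 0, 0, 0]]}'

```text
time: 27.2
position: [0.5804, 0.1214, 0.0291]
tool_rot: [1.0, 0.001, -0.0, -0.0]
ft_force: [0.6, -0.3, -1.4]
grip_width: 0.0525
grip_force: 30.0
```

>>> pendant --increments '{"ticks":[[0, 0, 0.001, 0], [0, 0, 0, 0], [0, 0, 0.0008, 0], [0, 0, 0, 0], [0, 0, 0, 0], [0, 0, 0, 0]]}'

```text
time: 27.7
position: [0.5804, 0.1214, 0.0273]
tool_rot: [1.0, 0.001, -0.0, 0.0]
ft_force: [-0.3, 0.1, -1.9]
grip_width: 0.0525
grip_force: 30.0
```

>>> pendant --increments '{"ticks":[[0, 0, 0.0005, 0], [0, 0, 0, 0], [0, 0, 0, 0], [0, 0, 0, 0]]}'

```text
time: 28.03
position: [0.5805, 0.1214, 0.0272]
tool_rot: [1.0, 0.001, 0.0, 0.0]
ft_force: [-1.3, -0.3, 2.2]
grip_width: 0.0527
grip_force: 30.0
```

>>> pendant --increments '{"ticks":[[0, 0, 0, 0], [0, 0, 0, 0], [0, 0, 0, 0], [0, 0, 0, 0], [0, 0, 0, 0], [0, 0, 0, 0], [0, 0, -0.02, 0], [0, 0, -0.03, 0], [0, 0, -0.03, 0], [0, 0, -0.03, 0], [0, 0, 0, 0], [-0.025, 0, 0, 0], [-0.0205, 0, 0, 0], [0, 0, 0, 0], [0, 0, 0, 0], [0, 0, 0, 0]]}' --jaw 0.087

```text
time: 29.37
position: [0.5359, 0.1213, 0.1368]
tool_rot: [1.0, 0.001, 0.001, -0.0]
ft_force: [0.1, -0.0, 0.7]
grip_width: 0.0871
grip_force: 0.0
```

```bash
python3 - <<'E'
from h import *
import pickle
c=snap('wrist','w10.png');pickle.dump(c,open('w10.pkl','wb')); go([.535,-.35,.136],0)
E
```

```text
d [-0.002   0.4713  0.0008] yaw 0.0017 tilt 0.1 ('turn', np.float64(0.0017)) q6 1.59
```

>>> pendant --increments '{"ticks":[[0, 0.0337, 0, 0], [0, 0.0337, 0, 0], [0, 0.0337, 0, 0], [0, 0.0337, 0, 0], [0, 0.0337, 0, 0], [0, 0.0337, 0, 0], [0, 0.0337, 0, 0], [0, 0.0337, 0, 0], [0, 0.0337, 0, 0], [0, 0.0337, 0, 0], [0, 0.0337, 0, 0], [0, 0.0337, 0, 0], [0, 0.0337, 0, 0], [0, 0.0337, 0, 0], [0, 0, 0, 0], [0, 0, 0, 0], [0, 0, 0, 0], [0, 0, 0, 0]]}'

```text
time: 30.92
position: [0.5357, -0.3492, 0.1364]
tool_rot: [1.0, 0.001, -0.0, -0.001]
ft_force: [-0.2, -0.2, -0.6]
grip_width: 0.0871
grip_force: 0.0
```

```bash
python3 - <<'E'
from h import *
import pickle
c=snap('wrist','w11.png'); pickle.dump(c,open('w11.pkl','wb'))
b=blob(c['img'],(285,145),lambda H,S,V:((H>95)&(H<130)&(S>80)&(V>40)),42);e=cv2.fitEllipse(b[2].astype(np.float32));print(b[0],b[1],e,onz(c,*e[0],.018))
W=np.array([onz(c,*q,.018)[:2] for q in b[2]],np.float32);print(cv2.minEnclosingCircle(W))
go([.5853,-.3496,.005],0.75)
hsv=cv2.cvtColor(c['img'],cv2.COLOR_RGB2HSV).astype(int)
m=((hsv[...,1]<90)&(hsv[...,2]>40)).astype(np.uint8);y,x=np.mgrid[:420,:560];d=np.hypot(x-e[0][0],y-e[0][1]);m[(d>36)|(d<14)]=0
n,l,s,ct=cv2.connectedComponentsWithStats(m)
for i in range(1,n):
    if s[i,4]>5: P=onz(c,*ct[i],.018)-onz(c,*e[0],.018); print(s[i],ct[i].round(1),P.round(4),np.degrees(np.arctan2(P[1],P[0])).round(1))
k=c['img'][95:195,235:335,::-1];cv2.imwrite('pics/w11c.png',np.hstack([cv2.resize(k,(400,400),interpolation=cv2.INTER_CUBIC),cv2.resize(pickle.load(open('w10.pkl','rb'))['img'][90:250,200:360,::-1],(400,400))]))
E
```

```text
[285.60976628 150.14872009] (56, 57) ((285.5243835449219, 150.15792846679688), (55.67858123779297, 56.69877243041992), 15.870532035827637) [ 0.58596725 -0.34993189  0.018     ]
((0.5852827429771423, -0.34973809123039246), 0.02668970637023449)
d [0.0496 0.001  0.1315] yaw 0.0032 tilt 0.08 ('turn', np.float64(-0.7468)) q6 0.82
[ 250  115   72   72 1691] [285.4 152.1] [-0.0018  0.0001  0.    ] 175.8
[296 129   6   6  32] [298.5 131.5] [ 0.017  -0.0119  0.    ] -34.9
[283 136   7   1   7] [286. 136.] [ 0.013  -0.0004  0.    ] -1.6
[293 138   6   6   8] [296.  140.5] [ 0.0089 -0.0097  0.    ] -47.5
[304 140   5   5  18] [305.9 141.7] [ 0.0078 -0.0189  0.    ] -67.6
[264 159   5   4  16] [266.  160.5] [-0.0098  0.0185  0.    ] 117.8
[271 168   6   6  28] [273.5 170.2] [-0.019   0.0114  0.    ] 149.0
```

View pics/w11c.png

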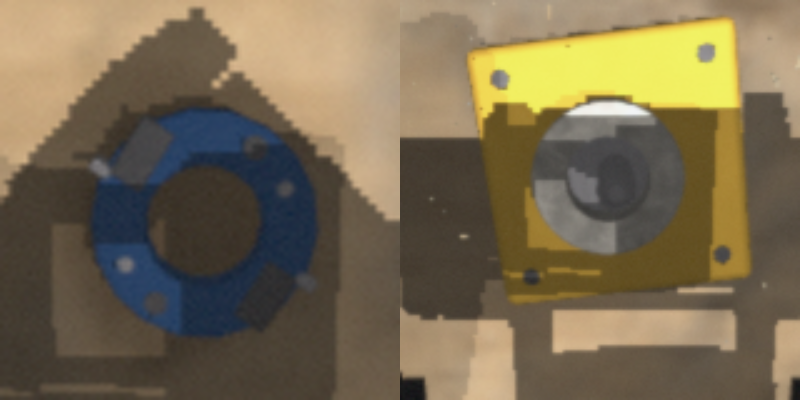

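The left crop shows the blue head with bright knife tips at (100,168) and (305,282), so the knife axis is at about 61° in the world. The right crop shows the medium collar seated around the yellow pin at (610,178).

>>> pendant --increments '{"ticks":[[0.0249, 0.0003, 0, 0], [0.0249, 0.0003, 0, 0], [0, 0, 0.01, -0.112], [0, 0, 0.01, -0.112], [0, 0, 0.01, -0.112], [0, 0, 0.01, -0.112], [0, 0, 0.01, -0.112], [0, 0, 0.01, -0.112], [0, 0, 0.01, -0.112], [0, 0, 0.01, -0.112], [0, 0, 0.01, -0.112], [0, 0, 0, 0], [0, 0, 0, 0], [0, 0, 0, 0], [0, 0, 0, 0], [0, 0, 0, 0]]}'

```text
time: 32.3
position: [0.5861, -0.3512, 0.0478]
tool_rot: [0.875, 0.483, 0.0, 0.001]
ft_force: [0.2, -0.3, -0.5]
grip_width: 0.0868
grip_force: 0.0
```

```bash
python3 - <<'E'
from h import *
go([.5855,-.3497,.005],1.01)
E
```

```text
d [ 0.0009 -0.0014  0.0428] yaw 1.0091 tilt 0.09 ('turn', np.float64(-0.0009)) q6 -0.14
```

>>> pendant --increments '{"ticks":[[0.0009, -0.001, 0.02, 0], [0, 0, 0.014, 0], [0, 0, 0.008, 0], [0, 0, 0, 0], [0, 0, 0, 0], [0, 0, 0, 0], [0, 0, 0, 0]]}'

```text
time: 32.88
position: [0.5857, -0.3502, 0.0056]
tool_rot: [0.875, 0.484, 0.0, 0.001]
ft_force: [-0.3, -0.3, 0.3]
grip_width: 0.0868
grip_force: 0.0
```

>>> pendant --increments '{"ticks":[[0, 0, 0, 0], [0, 0, 0, 0], [0, 0, 0, 0], [0, 0, 0, 0], [0, 0, 0, 0], [0, 0, 0, 0], [0, 0, 0, 0], [0, 0, 0, 0], [0, 0, 0, 0]]}' --jaw 0.04 --squeeze 25

```text
time: 33.63
position: [0.5853, -0.3498, 0.0049]
tool_rot: [0.875, 0.484, 0.0, 0.0]
ft_force: [1.3, -0.3, 0.6]
grip_width: 0.0525
grip_force: 25.0
```

>>> pendant --increments '{"ticks":[[0, 0, -0.005, 0], [0, 0, -0.03, 0], [0, 0, -0.03, 0], [0, 0, -0.03, 0], [0, 0, -0.03, 0], [0, 0, 0, 0], [0, 0, 0, 0], [0, 0, 0, 0], [0, 0, 0, 0]]}'

```text
time: 34.38
position: [0.5838, -0.3485, 0.1277]
tool_rot: [0.875, 0.484, -0.001, -0.002]
ft_force: [-0.8, 0.3, -2.6]
grip_width: 0.0521
grip_force: 25.0
```

```bash
python3 - <<'E'
from h import *
go([.5796,.1202,.13],1.01)
E
```

```text
d [ 0.3947 -0.2529 -0.0009] yaw 1.0098 tilt 0.27 ('turn', np.float64(-0.0002)) q6 -0.14
```

>>> pendant --increments '{"ticks":[[0.0304, -0.0195, 0, 0], [0.0304, -0.0195, 0, 0], [0.0304, -0.0195, 0, 0], [0.0304, -0.0195, 0, 0], [0.0304, -0.0195, 0, 0], [0.0304, -0.0195, 0, 0], [0.0304, -0.0195, 0, 0], [0.0304, -0.0195, 0, 0], [0.0304, -0.0195, 0, 0], [0.0304, -0.0195, 0, 0], [0.0304, -0.0195, 0, 0], [0.0304, -0.0195, 0, 0], [0.0304, -0.0195, 0, 0], [0, 0, 0, 0], [0, 0, 0, 0], [0, 0, 0, 0], [0, 0, 0, 0], [0, 0, 0, 0], [0, 0, 0, 0]]}'

```text
time: 35.97
position: [0.5809, 0.1183, 0.1296]
tool_rot: [0.876, 0.483, -0.0, -0.0]
ft_force: [0.0, -0.1, -1.8]
grip_width: 0.0524
grip_force: 25.0
```

```bash
python3 - <<'E'
from h import *
go([.5796,.1202,.0449],1.01)
E
```

```text
d [ 0.0009 -0.0021  0.0847] yaw 1.0076 tilt 0.03 ('turn', np.float64(-0.0024)) q6 0.58
```

>>> pendant --increments '{"ticks":[[0.0007, -0.0018, 0.015, 0], [0, 0, 0.015, 0], [0, 0, 0.015, 0], [0, 0, 0.012, 0], [0, 0, 0.01, 0], [0, 0, 0.007, 0], [0, 0, 0.004, 0], [0, 0, 0.002, 0], [0, 0, 0.001, 0], [0, 0, 0, 0], [0, 0, 0, 0], [0, 0, 0, 0], [0, 0, 0, 0]]}'

```text
time: 37.05
position: [0.58, 0.1214, 0.0494]
tool_rot: [0.875, 0.484, 0.0, 0.0]
ft_force: [-0.1, -0.9, -2.0]
grip_width: 0.0525
grip_force: 25.0
```

>>> pendant --increments '{"ticks":[[0, 0, 0.001, 0], [0, 0, 0, 0], [0, 0, 0, 0], [0, 0, 0, 0]]}'

```text
time: 37.38
position: [0.5796, 0.1214, 0.0478]
tool_rot: [0.875, 0.484, -0.0, -0.0]
ft_force: [-0.9, 0.5, -1.7]
grip_width: 0.0521
grip_force: 25.0
```

>>> pendant --increments '{"ticks":[[0, 0, 0.001, 0], [0, 0, 0, 0], [0, 0, 0.001, 0], [0, 0, 0, 0], [0, 0, 0, 0], [0, 0, 0, 0]]}'

```text
time: 37.88
position: [0.5797, 0.1213, 0.0458]
tool_rot: [0.875, 0.484, -0.0, -0.0]
ft_force: [-0.2, -1.0, -1.4]
grip_width: 0.0523
grip_force: 25.0
```

>>> pendant --increments '{"ticks":[[0, 0, 0.0005, 0], [0, 0, 0, 0], [0, 0, 0, 0], [0, 0, 0, 0]]}'

```text
time: 38.22
position: [0.5797, 0.1214, 0.0454]
tool_rot: [0.875, 0.484, 0.0, 0.0]
ft_force: [0.7, -0.5, -1.7]
grip_width: 0.0526
grip_force: 25.0
```

>>> pendant --increments '{"ticks":[[0, 0, 0.0004, 0], [0, 0, 0, 0], [0, 0, 0, 0], [0, 0, 0, 0]]}'

```text
time: 38.55
position: [0.5796, 0.1213, 0.0449]
tool_rot: [0.875, 0.484, -0.0, -0.0]
ft_force: [-0.0, 0.2, -1.7]
grip_width: 0.0523
grip_force: 25.0
```

>>> pendant --increments '{"ticks":[[0, 0, 0.0004, 0], [0, 0, 0, 0], [0, 0, 0, 0], [0, 0, 0, 0]]}'

```text
time: 38.88
position: [0.5797, 0.1213, 0.0449]
tool_rot: [0.875, 0.484, 0.0, 0.0]
ft_force: [-1.0, -0.3, 2.7]
grip_width: 0.0522
grip_force: 25.0
```

>>> pendant --increments '{"ticks":[[0, 0, 0.0002, 0], [0, 0, 0, 0], [0, 0, 0, 0], [0, 0, 0, 0]]}'

```text
time: 39.22
position: [0.5797, 0.1214, 0.0448]
tool_rot: [0.875, 0.484, 0.0, 0.0]
ft_force: [-2.0, -0.2, 6.0]
grip_width: 0.0524
grip_force: 25.0
```

>>> pendant --increments '{"ticks":[[0, 0, -0.0003, 0], [0, 0, 0, 0], [0, 0, 0, 0], [0, 0, 0, 0], [0, 0, 0, 0], [0, 0, 0, 0], [0, 0, 0, 0], [0, 0, -0.01, 0], [0, 0, -0.03, 0], [0, 0, -0.03, 0], [0, 0, -0.02, 0], [0, 0, 0, 0], [0, 0, 0, 0]]}' --jaw 0.087

```text
time: 40.3
position: [0.5807, 0.1214, 0.1367]
tool_rot: [0.875, 0.484, 0.002, 0.001]
ft_force: [0.0, 0.4, -0.6]
grip_width: 0.0873
grip_force: 0.0
```

>>> pendant --increments '{"ticks":[[0, 0, 0, 0.112], [0, 0, 0, 0.112], [0, 0, 0, 0.112], [0, 0, 0, 0.112], [0, 0, 0, 0.112], [0, 0, 0, 0.112], [0, 0, 0, 0.112], [0, 0, 0, 0.112], [0, 0, 0, 0.113], [0, 0, 0, 0], [-0.0188, 0, 0, 0], [-0.0188, 0, 0, 0], [0, 0, 0, 0], [0, 0, 0, 0], [0, 0, 0, 0]]}'

```text
time: 41.55
position: [0.543, 0.1213, 0.1345]
tool_rot: [1.0, 0.001, 0.001, 0.0]
ft_force: [0.5, -0.4, 0.1]
grip_width: 0.0871
grip_force: 0.0
```

```bash
python3 - <<'E'
from h import *
import pickle
c=snap('wrist','w12.png'); pickle.dump(c,open('w12.pkl','wb'))
b=blob(c['img'],(283,130),lambda H,S,V:((H>95)&(H<130)&(S>80)&(V>40)),60);print(b[0],b[1])
W=np.array([onz(c,*q,.058)[:2] for q in b[2]],np.float32);print(cv2.minEnclosingCircle(W))
go([.542,-.1984,.135],0)
E
```

```text
[284.90086207 167.01142894] (64, 50)
((0.5799720287322998, 0.12079604715108871), 0.026529725641012192)
d [-0.002   0.3197 -0.0004] yaw 0.0018 tilt 0.09 ('turn', np.float64(0.0018)) q6 1.59
```

>>> pendant --increments '{"ticks":[[0, 0.032, 0, 0], [0, 0.032, 0, 0], [0, 0.032, 0, 0], [0, 0.032, 0, 0], [0, 0.032, 0, 0], [0, 0.032, 0, 0], [0, 0.032, 0, 0], [0, 0.032, 0, 0], [0, 0.032, 0, 0], [0, 0.032, 0, 0], [0, 0, 0, 0], [0, 0, 0, 0], [0, 0, 0, 0], [0, 0, 0, 0]]}'

```text
time: 42.77
position: [0.5423, -0.1977, 0.1344]
tool_rot: [1.0, 0.001, -0.0, -0.0]
ft_force: [-0.3, 0.6, 0.0]
grip_width: 0.0874
grip_force: 0.0
```

```bash
python3 - <<'E'
from h import *
import pickle
c=snap('wrist','w13.png'); pickle.dump(c,open('w13.pkl','wb'))
b=blob(c['img'],(284,148),lambda H,S,V:(S<50)&(V>50),36);e=cv2.fitEllipse(b[2].astype(np.float32));print(b[0],b[1],e,onz(c,*e[0],.01))
W=np.array([onz(c,*q,.01)[:2] for q in b[2]],np.float32);print(cv2.minEnclosingCircle(W))
go([.5922,-.1984,.002],0)
E
```

```text
[285.54176349 149.6682804 ] (58, 58) ((285.5459899902344, 149.7360382080078), (57.315059661865234, 58.107322692871094), 110.46792602539062) [ 0.59230792 -0.19858651  0.01      ]
((0.591965913772583, -0.19871114194393158), 0.028358474373817444)
d [0.05   0.0012 0.1325] yaw 0.0025 tilt 0.05 ('turn', np.float64(0.0025)) q6 1.03
```

>>> pendant --increments '{"ticks":[[0.025, 0.0005, 0.03, 0], [0.025, 0.0005, 0.03, 0], [0, 0, 0.03, 0], [0, 0, 0.025, 0], [0, 0, 0.008, 0], [0, 0, 0.003, 0], [0, 0, 0, 0], [0, 0, 0, 0], [0, 0, 0, 0], [0, 0, 0, 0], [0, 0, 0, 0], [0, 0, 0, 0]]}'

```text
time: 43.82
position: [0.5927, -0.2, 0.0096]
tool_rot: [1.0, 0.0, 0.001, 0.0]
ft_force: [-0.5, 0.6, -0.8]
grip_width: 0.0867
grip_force: 0.0
```

```bash
python3 - <<'E'
from h import *
go([.5922,-.1985,.0025],0)
E
```

```text
d [-0.0006 -0.0015  0.0071] yaw 0.0006 tilt 0.09 ('turn', np.float64(0.0006)) q6 1.07
```

>>> pendant --increments '{"ticks":[[-0.0005, -0.001, 0.003, 0], [0, 0, 0.003, 0], [0, 0, 0, 0], [0, 0, 0, 0], [0, 0, 0, 0], [0, 0, 0, 0]]}'

```text
time: 44.32
position: [0.5918, -0.1987, 0.0025]
tool_rot: [1.0, 0.0, -0.0, -0.0]
ft_force: [1.0, -0.6, -0.1]
grip_width: 0.087
grip_force: 0.0
```

>>> pendant --increments '{"ticks":[[0, 0, 0, 0], [0, 0, 0, 0], [0, 0, 0, 0], [0, 0, 0, 0], [0, 0, 0, 0], [0, 0, 0, 0], [0, 0, 0, 0], [0, 0, 0, 0], [0, 0, 0, 0]]}' --jaw 0.04 --squeeze 25

```text
time: 45.07
position: [0.5918, -0.1987, 0.0027]
tool_rot: [1.0, 0.0, 0.0, 0.0]
ft_force: [-0.2, -0.7, 0.1]
grip_width: 0.0521
grip_force: 25.0
```

>>> pendant --increments '{"ticks":[[0, 0, -0.005, 0], [0, 0, -0.03, 0], [0, 0, -0.03, 0], [0, 0, -0.03, 0], [0, 0, -0.03, 0], [0, 0, 0, 0], [0, 0, 0, 0], [0, 0, 0, 0], [0, 0, 0, 0]]}'

```text
time: 45.82
position: [0.5904, -0.1979, 0.1259]
tool_rot: [1.0, 0.0, -0.002, -0.001]
ft_force: [1.2, 0.6, -1.0]
grip_width: 0.0525
grip_force: 24.9
```

```bash
python3 - <<'E'
from h import *
go([.5796,.1202,.13],0)
E
```

```text
d [-0.0105 -0.3181 -0.0034] yaw 0.0007 tilt 0.23 ('turn', np.float64(0.0007)) q6 1.07
```

>>> pendant --increments '{"ticks":[[-0.001, -0.0319, 0, 0], [-0.001, -0.0319, 0, 0], [-0.001, -0.0319, 0, 0], [-0.001, -0.0319, 0, 0], [-0.001, -0.0319, 0, 0], [-0.001, -0.0319, 0, 0], [-0.001, -0.0319, 0, 0], [-0.001, -0.0319, 0, 0], [-0.001, -0.0319, 0, 0], [-0.002, -0.0319, 0, 0], [0, 0, 0, 0], [0, 0, 0, 0], [0, 0, 0, 0], [0, 0, 0, 0], [0, 0, 0, 0], [0, 0, 0, 0]]}'

```text
time: 47.15
position: [0.5807, 0.1191, 0.1274]
tool_rot: [1.0, -0.001, -0.0, 0.0]
ft_force: [-0.6, -0.2, -1.7]
grip_width: 0.0519
grip_force: 24.9
```

```bash
python3 - <<'E'
from h import *
import pickle
c=snap('wrist','w14.png')
go([.5796,.1202,.0607],0)
E
```

```text
d [-0.0011 -0.001   0.0668] yaw -0.001 tilt 0.01 ('turn', np.float64(-0.001)) q6 1.59
```

>>> pendant --increments '{"ticks":[[-0.001, -0.0005, 0.015, 0], [0, 0, 0.015, 0], [0, 0, 0.012, 0], [0, 0, 0.01, 0], [0, 0, 0.005, 0], [0, 0, 0.003, 0], [0, 0, 0.002, 0], [0, 0, 0, 0], [0, 0, 0, 0], [0, 0, 0, 0], [0, 0, 0, 0]]}'

```text
time: 48.12
position: [0.58, 0.1209, 0.0662]
tool_rot: [1.0, 0.0, 0.001, -0.0]
ft_force: [-0.3, 0.7, -1.1]
grip_width: 0.0521
grip_force: 24.9
```

>>> pendant --increments '{"ticks":[[0, 0, 0.001, 0], [0, 0, 0, 0], [0, 0, 0.001, 0], [0, 0, 0, 0], [0, 0, 0, 0], [0, 0, 0, 0]]}'

```text
time: 48.62
position: [0.5795, 0.1208, 0.0636]
tool_rot: [1.0, 0.0, -0.0, -0.0]
ft_force: [-0.1, -0.3, -1.0]
grip_width: 0.0525
grip_force: 24.9
```

>>> pendant --increments '{"ticks":[[0, 0, 0.001, 0], [0, 0, 0, 0], [0, 0, 0.001, 0], [0, 0, 0, 0], [0, 0, 0, 0], [0, 0, 0, 0]]}'

```text
time: 49.12
position: [0.5796, 0.1208, 0.0616]
tool_rot: [1.0, 0.0, -0.0, -0.0]
ft_force: [0.2, 0.2, -0.1]
grip_width: 0.052
grip_force: 24.9
```

>>> pendant --increments '{"ticks":[[0, 0, 0.0006, 0], [0, 0, 0, 0], [0, 0, 0.0004, 0], [0, 0, 0, 0], [0, 0, 0, 0]]}'

```text
time: 49.53
position: [0.5796, 0.1208, 0.0607]
tool_rot: [1.0, 0.0, 0.0, -0.0]
ft_force: [-0.1, 0.6, -1.8]
grip_width: 0.0518
grip_force: 24.9
```

>>> pendant --increments '{"ticks":[[0, 0, 0.0004, 0], [0, 0, 0, 0], [0, 0, 0, 0], [0, 0, 0, 0]]}'

```text
time: 49.87
position: [0.5796, 0.1209, 0.0606]
tool_rot: [1.0, 0.0, 0.0, -0.0]
ft_force: [-1.1, -0.1, 3.4]
grip_width: 0.0521
grip_force: 25.0
```

Seated. I'll release, retreat and take a last look at both stands.

>>> pendant --increments '{"ticks":[[0, 0, -0.0002, 0], [0, 0, 0, 0], [0, 0, 0, 0], [0, 0, 0, 0], [0, 0, 0, 0], [0, 0, 0, 0], [0, 0, 0, 0], [0, 0, -0.01, 0], [0, 0, -0.03, 0], [0, 0, -0.03, 0], [0, 0, -0.02, 0], [-0.035, 0, 0, 0], [-0.035, 0, 0, 0], [-0.035, -0.03, 0, 0], [0, -0.03, 0, 0], [0, 0, 0, 0], [0, 0, 0, 0], [0, 0, 0, 0], [0, 0, 0, 0]]}' --jaw 0.087

```text
time: 51.45
position: [0.4789, 0.1772, 0.1508]
tool_rot: [1.0, 0.0, 0.001, 0.0]
ft_force: [-0.1, 0.2, -1.1]
grip_width: 0.0868
grip_force: 0.0
```

```bash
python3 - <<'E'
from h import *
c=snap('wrist','w15.png'); t=snap('scene'); 
a=cv2.resize(c['img'][0:250,30:480,::-1],(700,389)); b=cv2.resize(t['img'][140:215,140:290,::-1],(420,210),interpolation=cv2.INTER_CUBIC)
o=np.zeros((600,700,3),np.uint8);o[:389]=a;o[390:600,:420]=b;cv2.imwrite('pics/fin.png',o)
E
```

```text
(no output)
```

View pics/fin.png

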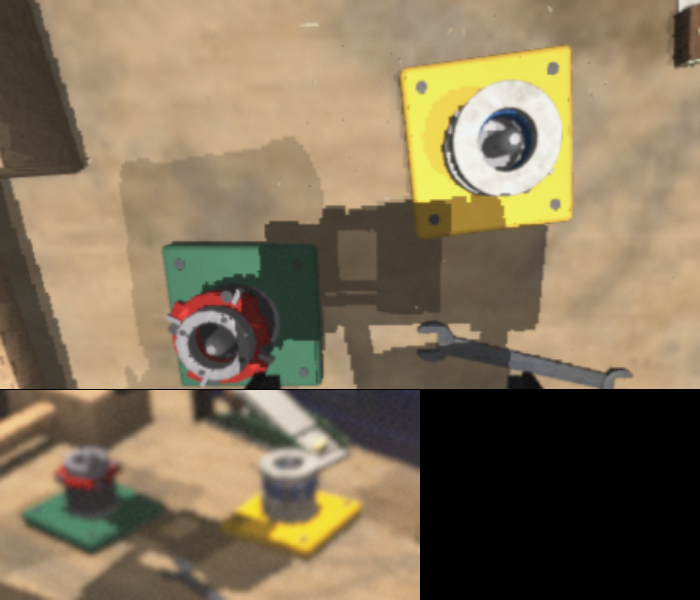

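The last view shows both stacks upright and flat on their pins: cutter and dark collar on green at (213,345), and the light, blue and light pieces on yellow at (508,138). The spanner has not moved.

```bash
python3 -c "
from rig import robot, eyes, telemetry
print(robot.hand_in())"
```

```text
the job is handed in; nothing more can be done
None
```

Both kits are stacked in order and seated on their pins, the white cutter head and spanner were left alone, and the job was handed in at about 51 s of the 109 s allowed.

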